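# Snap the retaining clip onto the carousel spindle

### The arm

A 7-joint arm with a two-finger parallel gripper is mounted at the origin on a cart in front of the work surface, level with it; the furniture and walls round the work are solid. World frame = base frame: x ahead of the robot, y to its left, z up, the work surface at z = 0. Lengths are in mm, angles in rad, forces in N, time in s.
With the tool pointing down it reaches from about 425 to 825 mm from the base axis. Payload 3.6 kg.
Tool frame: the origin (TCP) lies between the finger pads; the fingertips stand 8 mm ahead of it and the grasp point (between the pads) lies 11 mm behind it; z points along the fingers, y is the line along which they close (so a half turn about z gives the same grasp; the last joint's range is limited). The gripper opens to 85 mm and grips with 20 to 120 N. Pads are 22 mm wide; open, the fingers measure 114 mm over their backs; the gripper's body (76 mm by 85 mm) begins 54 mm behind the grasp point. The pads swing forward as they close: fully open they stand 13 mm farther back than shut.
Start: joints at [1.155, 0.615, -0.013, 1.423, 0.008, 1.103, -0.04], TCP at [247.011, -601.206, 239.297] pointing down, gripper open.
Joint ranges: [-3.12, 3.12], [-0.3, 2.06], [-1.34, 1.32], [0.26, 2.42], [-1.36, 4.5], [0.01, 1.98], [-2.84, 2.84]. Speed limits (rad/s): [2.79, 2.79, 3.14, 3.14, 3.14, 3.14, 3.14].

### API

Orientations are given as a rotation vector (axis times angle).
In Python, from workcell import r gives the robot as it stands.
- The arm moves only by the shell command python3 shift.py [OPENING] [FORCE], which reads ROWS from standard input. ROWS is 1 to 20 rows, parted by a bar, with the numbers parted by spaces; each row has 6 numbers: dx, dy, dz in m, then a rotation vector rx, ry, rz in units of 0.05 rad; each row is the pose to reach, as a shift and turn from the pose commanded when the command began, along the tool's axes at that moment; what a row does not reach only later rows make up. A row lasts 1/10 s, in which the tool goes at most 50 mm and 0.15 rad, less where a joint would pass 70% of its speed; a pose out of reach is approached as far as the arm can. OPENING is the finger opening in mm, set as the command begins (- or left out keeps the last). The fingers move at their own pace and stop on an object; FORCE is the grip in N (left out, the last holds). Time passes only in rows, so rows that do not move let the fingers close. It prints the time, the measured TCP pose, the force, the opening and the grip force at its end. Input that does not fit is refused with a message, and nothing moves.
- r.state(): the state, without advancing time (a new reading comes with each control period).
- r.capture(name): name is "scene" or "top"; returns a dict with "img" (384x512x3 uint8, red, green, blue), "vfov" (degrees; the focal length in pixels is half the picture's height over the tangent of half this angle, whatever the lens; pixels are square), "cx", "cy" (the principal point, pixels), "R" (3x3) and "t" (3): a world point X has camera coordinates R X + t. Camera axes: x right, y down, z forward; pixel columns grow to the right and rows downward; lengths in mm; the calibration is good to about 2 mm. A picture is of the moment at which its call begins. There is no depth.
- r.close_job(): hands the job in; it is judged then, once.
The state is a dict: "time_s": time; "qpos": joint angles; "joint_vel": joint speeds; "effort": joint torques, N m; "tcp_pos": TCP position; "ee_rot": TCP orientation; "force": force on the tool from outside, world axes, zero at the start; "wrist_torque": the same for the moment, N m; "width": finger opening in mm; "gripper_force": force on a finger pad.
Only numpy, scipy, OpenCV 4.12 (cv2) and the standard library are available. Lean on these libraries where they do the work, as an engineer would, in place of code of your own. Each camera call takes 0.05 s, during which the arm holds its last target. There are 200 camera calls.

### The job

Secure the vial carousel on its spindle: pick up the orange spring clip, bring it jaws first to the groove in the steel spindle, just above the round metal flange and below the spindle's cap, and press it sideways until it snaps fully home round the spindle; then let go of it. The carousel's height is set differently every time, so feel for the flange. Do not knock the dropper bottle, the petri dish or the jar about.

Things in the scene. Friction and masses are not known exactly. Their poses are not given: they have to be found in the camera images.
- clip: orange spring clip, loose, 96 mm long, 6 mm thick, about 54 g, lying flat. Origin: centre of the round pocket between its two jaws, on the underside; x points out through the jaw mouth (the way it is pushed), z up. The flat tail ends at x = -71 mm and carries an upright tab to hold it by. Pressing the clip over the neck takes about 10 to 25 N.
- clip_mouth (a point): middle of the open jaw mouth, 25 mm ahead of the clip's origin, at its underside; the jaw tips end here, about 38 mm wide over all. The mouth is a funnel 26 mm wide that narrows to a 13 mm throat 9.5 mm ahead of the origin; the jaws are sprung, spread over the 18 mm neck and snap shut behind it. The pocket has about 1 mm play round the neck.
- clip_tab (a point): grip point in the clip's upright tab: 56 mm behind the clip's origin and 30 mm above its underside, in its middle plane. The tab is 12 mm thick (along the clip's y), 28 mm long (along x) and stands from 6 to 41 mm above the underside.
- foot: round grey foot of the carousel stand, 112 mm across, fixed. Origin: centre of its underside on the worktop, z up; the spindle's axis is the vertical through it. Above it, fixed and not turning: a round white plate 148 mm across with vials whose tops lie 3 mm below the flange's top face. The clip may come from any side.
- spindle (a point): point on the spindle's axis 154 mm above the worktop, NOT the groove's height: the top of the metal flange (80 mm across, 6 mm thick) is anywhere from 124 to 184 mm up, set anew each time and not reported; feel or look for it. Right above the flange's top: the groove, a neck 18 mm across and 10 mm high; then the cap, 34 mm across, 30 mm high.
- dropper_bottle: glass dropper bottle with red rubber bulb, 33 mm across, 112 mm tall, loose; origin centre of its underside. Leave it alone.
- petri_dish: glass petri dish, 96 mm across, 18 mm high, loose; origin centre of its underside. Leave it alone.
- seed_jar: glass jar with yellow lid, 75 mm across, 97 mm tall, loose; origin centre of its underside. Leave it alone.

How it is judged (in metres and radians):
At the end, for the whole second after the job is handed in: The clip sits in the spindle's groove with the neck in its pocket: its origin within 3 mm of the spindle's axis (seen from above), its underside 121 to 190 mm above the worktop, level within 0.12 rad, at rest and released (horizontal distance between clip and foot below 0.003 m and height (world z) of clip between 0.121 and 0.19 m and angle between clip's own z axis and vertical below 0.12 rad and linear speed of clip below 0.02 m/s); the robot touches nothing.
It fails at once if the dropper bottle is displaced by more than 30 mm or tipped over (distance of dropper_bottle from where it was at the start of the episode above 0.03 m or angle between dropper_bottle's own z axis and vertical above 0.4 rad).
It fails at once if the petri dish is displaced by more than 30 mm (distance of petri_dish from where it was at the start of the episode above 0.03 m).
It fails at once if the jar is displaced by more than 30 mm or tipped over (distance of seed_jar from where it was at the start of the episode above 0.03 m or angle between seed_jar's own z axis and vertical above 0.4 rad).
It also fails if it takes over 45 s, if anything falls off the work surface, if the arm or the gripper's body presses on something with over 40 N, if the wrist force passes 120 N, or if a joint passes its speed limit or range.

## Working session

There is one attempt and no reset: what is moved stays moved. The work goes in short steps, Python scripts to look and compute and a shell command to move; the robot and the scene stay as the last step left them, time stands still between calls to the robot, and variables do not carry over. Pictures are saved under pics/ and viewed, at most 10 in all, crops included, and the job is handed in when it is done.

```bash
ls; mkdir -p pics
python3 - <<'E'
from workcell import r
import cv2,json
s=r.state();print(s)
for n in("scene","top"):
    c=r.capture(n);cv2.imwrite(f"pics/{n}0.png",c["img"][:,:,::-1]);print(n,c["vfov"],c["cx"],c["cy"],c["R"],c["t"])
E
```

```text
pics
shift.py
workcell.py
{'time_s': 0.0, 'qpos': array([ 1.15450489,  0.61593349, -0.01261005,  1.42493189,  0.0080899 ,
        1.10337499, -0.04039027]), 'joint_vel': array([ 0.00026016, -0.00104499,  0.00041034,  0.00044205,  0.00155844,
        0.00080856, -0.00051187]), 'effort': array([ 1.54081140e-04, -4.69216383e+01,  2.58978792e-01, -1.71034563e+01,
        9.91614419e-03,  9.59634403e-03,  7.51296966e-06]), 'tcp_pos': array([ 246.71925754, -600.5435497 ,  238.11792885]), 'ee_rot': array([-3.07960129e+00, -6.08024604e-01,  8.39839173e-04]), 'force': array([ 0.67310536, -0.60926458, -0.20700466]), 'wrist_torque': array([-0.04709719,  0.00032517, -0.02937668]), 'gripper_force': 0.0, 'width': 85.67152567443071}
scene 46.68282074846229 246.3996726949032 193.63264197601583 [[ 0.86415244 -0.50320971  0.00453205]
 [-0.40405727 -0.69919179 -0.58980384]
 [ 0.2999638   0.50784922 -0.80753383]] [-464.65498332  308.70519491  940.75466092]
top 50.862692520191445 262.01134300189483 194.56753827259143 [[ 0.02560446 -0.99960442  0.0116369 ]
 [-0.98075184 -0.02737221 -0.19333026]
 [ 0.19357231 -0.0064628  -0.98106472]] [   8.56295872  564.51504308 1075.31565401]
```

View pics/scene0.png

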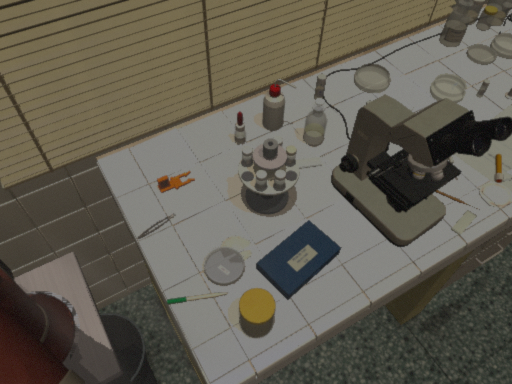

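View pics/top0.png

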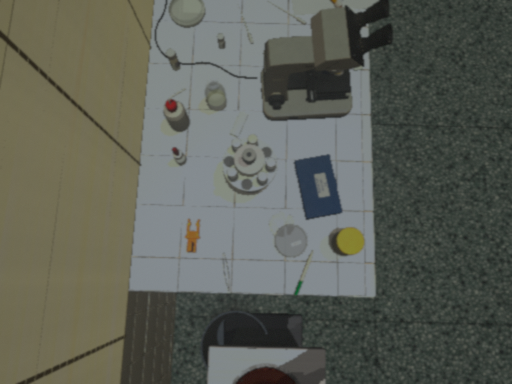

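The scene shows the clip at scene (176,182) / top (193,237), the carousel at (268,175) / (250,163), the dropper bottle at (240,128) / (178,155), the dish at (224,265) / (291,240) and the jar at (257,308) / (349,241). I'll enlarge the clip and carousel.

Run:
```python
import cv2,numpy as np
a=cv2.imread("pics/scene0.png");b=cv2.imread("pics/top0.png")
def crop(i,x,y,w,h,k):return cv2.resize(i[y:y+h,x:x+w],None,fx=k,fy=k,interpolation=cv2.INTER_CUBIC)
# left clip crops (50x37 @8), right carousel crops (80x60@5)
A=np.hstack([crop(a,150,160,50,40,8),cv2.resize(crop(a,230,130,80,80,4),(400,320)) if 0 else crop(a,230,130,80,64,5)])
B=np.hstack([crop(b,170,212,50,40,8),crop(b,210,130,80,64,5)])
cv2.imwrite("pics/crops.png",cv2.convertScaleAbs(np.vstack([A[:300],B[:300]]) if 0 else cv2.resize(np.vstack([A,B]),(750,600)),alpha=1.4))
```

```text
(no output)
```

View pics/crops.png

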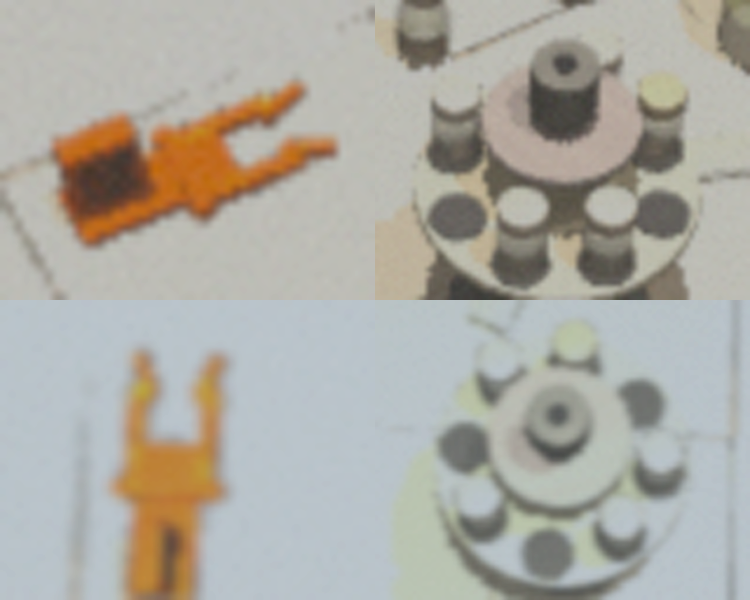

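The enlarged crops show the jaw tips at scene ≈(192,175.5) mid and top ≈(193.7,219), with the mouth facing +x. The cap top centre is at scene (270.8,143) and top (248.7,152.9). Next I triangulate.

```bash
cat > h.py <<'E'
from workcell import r
import numpy as np,cv2
from scipy.spatial.transform import Rotation as Ro
from scipy.optimize import least_squares
C={n:r.capture(n) for n in("scene","top")}
def proj(n,X):
    c=C[n];f=192/np.tan(np.radians(c["vfov"]/2));p=np.atleast_2d(X)@np.array(c["R"]).T+np.array(c["t"])
    return np.c_[c["cx"]+f*p[:,0]/p[:,2],c["cy"]+f*p[:,1]/p[:,2]]
def tri(s,t):
    q=least_squares(lambda X:np.r_[proj("scene",X)[0]-s,proj("top",X)[0]-t],[500,0,100]);return q.x,q.fun
def onz(n,uv,z):
    return least_squares(lambda X:proj(n,[X[0],X[1],z])[0]-uv,[500,0]).x
def masks():
    o={}
    for n in C:
        h=cv2.cvtColor(C[n]["img"],cv2.COLOR_RGB2HSV)
        m=cv2.inRange(h,(4,150,60),(20,255,255));k,l,st,ce=cv2.connectedComponentsWithStats(m);o[n]=(l,st,ce)
    return o
E
python3 - <<'E'
from h import *
print("cap",tri([270.7,142.9],[248.5,152.7]))
for n,l in(("scene",dict(jarlid=((257,303),97),dish=((224,265),9),bott=((240,140),0),bulb=((240,116),105))),("top",dict(jarlid=((349,241),97),dish=((291,240),9),bulb=((176,151),105)))):
    for k,(uv,z) in l.items(): print(n,k,onz(n,uv,z).round())
print("mouth",onz("scene",[192,175.3],3),onz("top",[193.6,219],3))
m=masks()
for n,(l,st,ce) in m.items():
    for i in range(1,len(st)):
        if st[i,4]>60:print(n,st[i],ce[i])
# silhouette fit
def boxes(x0,x1,y0,y1,z0,z1):
    return np.array([[x,y,z] for x in(x0,x1) for y in(y0,y1) for z in(z0,z1)],float)
parts=[boxes(-71,-20,-12,12,0,6),boxes(-70,-42,-6,6,6,41)]
P=[boxes(-71,-15,-12,12,0,6),boxes(-70,-42,-6,6,6,41),boxes(-20,-10,-19,19,0,6),boxes(-20,8,-19,-11,0,6),boxes(-20,8,11,19,0,6),boxes(8,25,-19,-13,0,6),boxes(8,25,13,19,0,6)]
T={}
for n,(l,st,ce) in m.items():
    pt={"scene":(175,182),"top":(193,237)}[n]
    i=min(range(1,len(st)),key=lambda i:np.hypot(*(ce[i]-pt)) if st[i,4]>60 else 1e9)
    T[n]=cv2.GaussianBlur(cv2.resize((l==i).astype(np.float32),None,fx=4,fy=4,interpolation=cv2.INTER_NEAREST),(0,0),4)
def cost(v):
    c,s=np.cos(v[2]),np.sin(v[2]);R=np.array([[c,-s,0],[s,c,0],[0,0,1]]);e=0
    for n in T:
        im=np.zeros(T[n].shape,np.float32)
        for b in P:
            uv=(proj(n,b@R.T+[v[0],v[1],0])+.5)*4-.5
            cv2.fillConvexPoly(im,cv2.convexHull(np.round(uv*16).astype(np.int32)),1.,shift=4)
        e+=((cv2.GaussianBlur(im,(0,0),4)-T[n])**2).sum()
    return e
from scipy.optimize import minimize
m0=onz("top",[193.6,219],3)
best=min((minimize(cost,[m0[0]-25,m0[1],a],method="Nelder-Mead",options=dict(initial_simplex=[[m0[0]-25,m0[1],a],[m0[0]-15,m0[1],a],[m0[0]-25,m0[1]+8,a],[m0[0]-25,m0[1],a+.15]])) for a in(-.2,0,.2)),key=lambda q:q.fun)
print(best.x,best.fun,[t.sum() for t in T.values()])
E
```

```text
cap (array([636.4544701 ,  61.06629974, 208.01903216]), array([ 0.5485034 , -0.19141185, -0.20299786,  0.6069213 ]))
scene jarlid [ 441. -208.]
scene dish [443. -60.]
scene bott [675. 272.]
scene bulb [670. 263.]
top jarlid [ 437. -209.]
top dish [443. -63.]
top bulb [669. 261.]
mouth [497.31179558 222.33436574] [496.87776761 219.15144961]
scene [496 154   5  19  72] [497.73611111 163.44444444]
scene [158 172  36  20 204] [175.29411765 182.28431373]
scene [  0 351  30  33 558] [ 11.73297491 370.78315412]
top [186 231  13  20 137] [191.47445255 239.23357664]
[4.73572112e+02 2.23482768e+02 4.48797974e-02] 3224.869140625 [np.float32(3264.0), np.float32(2192.0)]
```

```bash
sed -i 's/(4,150,60)/(4,90,50)/;s/(20,255,255)/(24,255,255)/' h.py
cat > fit.py <<'E'
from h import *
from scipy.optimize import minimize
def boxes(x0,x1,y0,y1,z0,z1):
    return np.array([[x,y,z] for x in(x0,x1) for y in(y0,y1) for z in(z0,z1)],float)
P=[boxes(-71,-15,-11,11,0,6),boxes(-70,-42,-6,6,6,41),boxes(-24,-10,-19,19,0,6),boxes(-20,8,-19,-11,0,6),boxes(-20,8,11,19,0,6),boxes(8,25,-19,-13,0,6),boxes(8,25,13,19,0,6)]
T={}
for n,(l,st,ce) in masks().items():
    pt={"scene":(175,182),"top":(193,237)}[n]
    i=min(range(1,len(st)),key=lambda i:np.hypot(*(ce[i]-pt)) if st[i,4]>60 else 1e9);print(n,st[i])
    T[n]=cv2.GaussianBlur(cv2.resize((l==i).astype(np.float32),None,fx=4,fy=4,interpolation=cv2.INTER_NEAREST),(0,0),4)
def cost(v,ns=("scene","top")):
    c,s=np.cos(v[2]),np.sin(v[2]);R=np.array([[c,-s,0],[s,c,0],[0,0,1]]);e=0
    for n in ns:
        im=np.zeros(T[n].shape,np.float32)
        for b in P:
            uv=(proj(n,b@R.T+[v[0],v[1],0])+.5)*4-.5
            cv2.fillConvexPoly(im,cv2.convexHull(np.round(uv*16).astype(np.int32)),1.,shift=4)
        e+=((cv2.GaussianBlur(im,(0,0),4)-T[n])**2).sum()
    return e
for ns in (("scene",),("top",),("scene","top")):
    q=min((minimize(cost,[472,221,a],args=(ns,),method="Nelder-Mead",options=dict(initial_simplex=[[472,221,a],[480,221,a],[472,229,a],[472,221,a+.15]])) for a in(-.1,0,.1)),key=lambda q:q.fun)
    print(ns,q.x,q.fun)
E
python3 fit.py
python3 -c "
from workcell import r
from scipy.spatial.transform import Rotation as R
s=r.state();print(s['tcp_pos'],R.from_rotvec(s['ee_rot']).as_matrix().round(3))"
```

```text
scene [157 171  38  22 357]
top [185 220  14  32 259]
('scene',) [4.72298611e+02 2.24088792e+02 8.77539666e-04] 291.302978515625
('top',) [ 4.72076354e+02  2.20488231e+02 -1.32980250e-02] 297.30340576171875
('scene', 'top') [4.72155101e+02 2.22667189e+02 3.87363130e-03] 744.5196533203125
[ 246.90591393 -600.98688393  238.86987824] [[ 0.925  0.38  -0.   ]
 [ 0.38  -0.925  0.001]
 [ 0.    -0.001 -1.   ]]
```
Clip: (472,222.5), yaw ~0. Tab grip at (416,222.5,30). Radius = sqrt(416²+222²)=472. Fine, in reach.

The manual's scale: shifts go in m and turns go in units of 0.05 rad. Converting my numbers, -698 mm is -0.698, 469 mm is 0.469, 0.39 rad is 7.8.

```bash
echo '0.272 -0.181 0 0 0 2 | 0.272 -0.181 0 0 0 4 | 0.272 -0.181 0 0 0 7.8 | 0.272 -0.181 0 0 0 7.8 | 0.272 -0.181 0 0 0 7.8 | 0.272 -0.181 0 0 0 7.8 | 0.272 -0.181 0 0 0 7.8 | 0.415 -0.371 0 0 0 7.8 | 0.415 -0.371 0 0 0 7.8 | 0.415 -0.371 0 0 0 7.8 | 0.415 -0.371 0 0 0 7.8 | 0.415 -0.371 0 0 0 7.8 | 0.469 -0.698 0.06 0 0 7.8 | 0.469 -0.698 0.06 0 0 7.8 | 0.469 -0.698 0.06 0 0 7.8 | 0.469 -0.698 0.06 0 0 7.8 | 0.469 -0.698 0.06 0 0 7.8 | 0.469 -0.698 0.06 0 0 7.8 | 0.469 -0.698 0.06 0 0 7.8 | 0.469 -0.698 0.06 0 0 7.8' | python3 shift.py 60
python3 -c "
from workcell import r
from scipy.spatial.transform import Rotation as R
s=r.state();print(s['tcp_pos'],s['qpos'],s['force'],R.from_rotvec(s['ee_rot']).as_matrix().round(3))"
```

```text
time_s: 2.3
tcp_pos: [413.1, 229.2, 178.8]
ee_rot: [-3.138, -0.018, 0.003]
force: [-0.4, -0.3, -0.3]
width: 60.1
gripper_force: 0.0
[413.05172094 229.22563184 178.78545095] [-0.51594815  0.42526859 -0.04804514  1.99717376  0.02417419  0.71921064
 -2.1372996 ] [-0.37845456 -0.28703662 -0.31747175] [[ 1.     0.011 -0.002]
 [ 0.011 -1.     0.004]
 [-0.002 -0.004 -1.   ]]
```

```bash
echo '0 0 0 0 0 0 | 0 0 0 0 0 0' | python3 shift.py; python3 -c "
from workcell import r
for i in range(3):
  print(r.state()['tcp_pos'],r.state()['ee_rot']); r.capture('top')"
```

```text
time_s: 2.5
tcp_pos: [416.2, 221.1, 179.6]
ee_rot: [3.141, -0.004, 0.001]
force: [-0.2, -0.8, -0.2]
width: 59.8
gripper_force: 0.0
[416.19105205 221.10253946 179.55076483] [ 3.14071157e+00 -4.23314517e-03  9.16805385e-04]
[416.31794251 220.85928453 179.5788074 ] [ 3.14082523e+00 -5.50410133e-03  1.00691040e-03]
[416.35279049 220.89068654 179.60347053] [ 3.14099095e+00 -5.68981949e-03  1.09647101e-03]
```

Converted, 160 mm is 0.16, -1 mm is -0.001.

```bash
echo '0 -0.001 0.05 0 0 0 | 0 -0.001 0.1 0 0 0 | 0 -0.001 0.14 0 0 0 | 0 -0.001 0.155 0 0 0 | 0 -0.001 0.16 0 0 0 | 0 -0.001 0.16 0 0 0 | 0 -0.001 0.16 0 0 0' | python3 shift.py
python3 - <<'E'
from h import *
def crop(i,x,y,w,h,k):return cv2.resize(i[y:y+h,x:x+w],None,fx=k,fy=k,interpolation=cv2.INTER_CUBIC)
cv2.imwrite("pics/grasp.png",cv2.convertScaleAbs(np.hstack([crop(C["scene"]["img"],130,130,80,80,5),crop(C["top"]["img"],155,205,80,80,5)])[:,:,::-1],alpha=1.4))
E
```

```text
time_s: 3.35
tcp_pos: [416.6, 223.8, 20.4]
ee_rot: [-3.14, 0.002, -0.003]
force: [-0.0, -0.4, -0.4]
width: 59.9
gripper_force: 0.0
```

View pics/grasp.png

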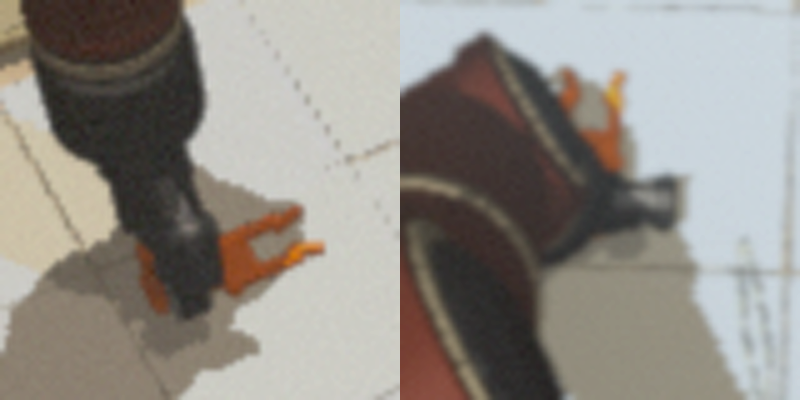

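The gripper straddles the tab: the near finger is at scene ≈(169,187), with the jaws clear in front. I'll close the fingers and lift.

```bash
echo '0 0 0 0 0 0 | 0 0 0 0 0 0 | 0 0 0 0 0 0 | 0 0 0 0 0 0 | 0 0 0 0 0 0 | 0 0 0 0 0 0' | python3 shift.py 0 80; echo '0 0 -0.03 0 0 0 | 0 0 -0.07 0 0 0 | 0 0 -0.12 0 0 0 | 0 0 -0.17 0 0 0 | 0 0 -0.2 0 0 0 | 0 0 -0.2 0 0 0 | 0 0 -0.2 0 0 0' | python3 shift.py
```

```text
time_s: 4.05
tcp_pos: [415.8, 223.8, 19.8]
ee_rot: [-3.141, 0.0, -0.001]
force: [-1.0, -0.8, 4.8]
width: 10.6
gripper_force: 79.2
time_s: 4.75
tcp_pos: [415.2, 223.4, 219.3]
ee_rot: [-3.142, 0.0, -0.0]
force: [1.2, -0.2, -1.2]
width: 10.8
gripper_force: 78.6
```

Converted, 162 mm is 0.162, 114 mm is 0.114.

```bash
echo '0.025 0.035 0 0 0 0 | 0.052 0.074 0 0 0 0 | 0.08 0.114 0 0 0 0 | 0.1 0.144 0 0 0 0 | 0.112 0.159 0 0 0 0 | 0.114 0.162 0 0 0 0 | 0.114 0.162 0 0 0 0 | 0.114 0.162 0 0 0 0 | 0.114 0.162 0 0 0 0' | python3 shift.py
python3 - <<'E'
from h import *
s=r.state();print(s['tcp_pos'],s['force'])
def crop(i,x,y,w,h,k):return cv2.resize(i[y:y+h,x:x+w],None,fx=k,fy=k,interpolation=cv2.INTER_CUBIC)
cv2.imwrite("pics/near.png",cv2.convertScaleAbs(np.hstack([crop(C["scene"]["img"],220,110,80,80,5),crop(C["top"]["img"],210,130,80,80,5)])[:,:,::-1],alpha=1.4))
E
```

```text
time_s: 5.65
tcp_pos: [528.5, 63.6, 219.0]
ee_rot: [-3.141, -0.005, 0.002]
force: [0.5, 0.2, 0.0]
width: 11.0
gripper_force: 78.5
[528.92666568  63.02050341 219.3621335 ] [ 0.11913827 -0.04265943  0.09204006]
```

View pics/near.png

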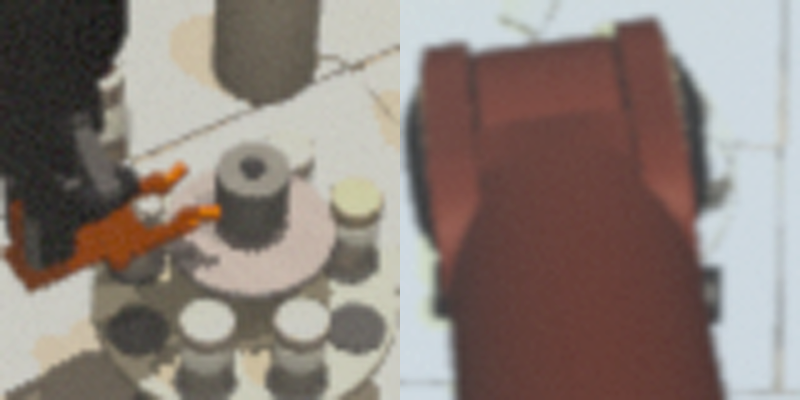

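The scene crop shows the jaw tips at (256.6,143.2) and (263.4,152.0), and the cap top centre at (270.4,143.6). The top view is hidden by the arm. I'll check lateral alignment within the scene camera alone.

Run:
```python
from h import *
t=r.state()['tcp_pos'];u=t[2]-19.8
for d in((256.6,143.2),(263.4,152.)):print("tip",onz("scene",d,u+4))
print("pred tips",t[0]+81,t[1]+16,t[1]-16,proj("scene",[[t[0]+81,t[1]+16,u+4],[t[0]+81,t[1]-16,u+4]]))
for z in(200,208,216):print(z,onz("scene",(270.4,143.6),z),onz("top",(248.5,152.7),z))
```

```text
tip [609.45254179  79.51934358]
tip [608.95191714  49.47453881]
pred tips 610.219239344777 78.45769106496181 46.45769106496181 [[257.13609439 143.37699508]
 [264.60288107 152.67425534]]
200 [637.62614422  65.78700128] [640.47852274  60.86555153]
208 [633.39368628  59.74808209] [638.02871148  60.61738024]
216 [629.16122835  53.7091629 ] [635.57890022  60.36920895]
```

Converted, 24 mm is 0.024, 2 mm is 0.002.

```bash
echo '0 0.001 0.01 0 0 0 | 0 0.002 0.02 0 0 0 | 0 0.002 0.024 0 0 0 | 0 0.002 0.024 0 0 0 | 0 0.002 0.024 0 0 0' | python3 shift.py; echo '0 0 0.002 0 0 0 | 0 0 0.002 0 0 0 | 0 0 0.004 0 0 0 | 0 0 0.004 0 0 0' | python3 shift.py;echo '0 0 0.001 0 0 0 | 0 0 0.001 0 0 0 | 0 0 0.002 0 0 0 | 0 0 0.002 0 0 0' | python3 shift.py
```

```text
time_s: 6.35
tcp_pos: [529.5, 59.6, 195.1]
ee_rot: [-3.142, 0.0, 0.001]
force: [0.1, 0.0, -0.4]
width: 10.7
gripper_force: 78.5
time_s: 6.75
tcp_pos: [529.4, 59.6, 191.2]
ee_rot: [-3.142, 0.0, 0.0]
force: [-0.8, -0.1, 0.1]
width: 10.9
gripper_force: 78.5
time_s: 7.15
tcp_pos: [529.5, 59.7, 189.2]
ee_rot: [-3.142, 0.0, 0.0]
force: [-0.2, 0.9, -0.6]
width: 10.5
gripper_force: 78.5
```

Underside is now at about 169.4 with no contact yet. I'll continue in 1 mm steps.

```bash
for i in 1 2 3; do echo '0 0 0.001 0 0 0 | 0 0 0.001 0 0 0 | 0 0 0.001 0 0 0' | python3 shift.py | egrep 'tcp|ee|^force' ;done
```

```text
tcp_pos: [529.5, 59.6, 188.3]
ee_rot: [-3.142, 0.0, 0.0]
force: [-0.1, 1.1, -0.1]
tcp_pos: [529.5, 59.6, 187.3]
ee_rot: [-3.142, 0.0, 0.0]
force: [0.0, -0.4, -0.7]
tcp_pos: [529.5, 59.6, 186.3]
ee_rot: [-3.141, 0.0, 0.0]
force: [0.4, -0.7, -0.6]
```

```bash
echo '0 0 0.001 0 0 0 | 0 0 0.001 0 0 0 | 0 0 0.001 0 0 0' | python3 shift.py | egrep 'tcp|ee|^force'; echo '0 0 0.001 0 0 0 | 0 0 0.001 0 0 0 | 0 0 0.001 0 0 0' | python3 shift.py | egrep 'tcp|ee|^force'
```

```text
tcp_pos: [529.5, 59.7, 185.3]
ee_rot: [-3.142, 0.0, 0.0]
force: [0.2, 0.4, -0.6]
tcp_pos: [529.6, 59.7, 184.5]
ee_rot: [-3.141, 0.0, -0.001]
force: [0.3, -0.4, 0.6]
```

```bash
echo '0 0 0.001 0 0 0 | 0 0 0.001 0 0 0 | 0 0 0.001 0 0 0' | python3 shift.py | egrep 'tcp|ee|^force'; echo '0 0 0.001 0 0 0 | 0 0 0.001 0 0 0 | 0 0 0.001 0 0 0' | python3 shift.py | egrep 'tcp|ee|^force'
```

```text
tcp_pos: [529.6, 59.7, 184.1]
ee_rot: [-3.141, 0.0, -0.001]
force: [-3.0, -0.3, 4.8]
tcp_pos: [529.5, 59.7, 183.7]
ee_rot: [-3.141, 0.0, -0.002]
force: [-4.5, -0.5, 9.7]
```

Contact with the flange came at TCP z≈184.5, so the underside is at about 164.5. I'll raise to mid-groove and start the advance.

```bash
echo '0 0 -0.004 0 0 0 | 0 -0.001 -0.004 0 0 0 | 0 -0.001 -0.004 0 0 0 | 0 -0.001 -0.004 0 0 0' | python3 shift.py; echo '0.005 0 0 0 0 0 | 0.01 0 0 0 0 0 | 0.015 0 0 0 0 0 | 0.02 0 0 0 0 0 | 0.02 0 0 0 0 0 | 0.02 0 0 0 0 0' | python3 shift.py
```

```text
time_s: 9.65
tcp_pos: [529.3, 60.7, 185.9]
ee_rot: [3.142, -0.0, -0.001]
force: [0.6, -0.1, -0.7]
width: 10.5
gripper_force: 78.7
time_s: 10.25
tcp_pos: [549.5, 60.6, 186.2]
ee_rot: [-3.142, 0.0, 0.001]
force: [0.1, 0.6, -0.4]
width: 10.5
gripper_force: 78.7
```

Converted, 12 mm is 0.012, 10 mm is 0.01.

```bash
echo '0.005 0 0 0 0 0 | 0.01 0 0 0 0 0 | 0.012 0 0 0 0 0 | 0.012 0 0 0 0 0' | python3 shift.py; echo '0.002 0 0 0 0 0 | 0.004 0 0 0 0 0 | 0.004 0 0 0 0 0' | python3 shift.py; echo '0.002 0 0 0 0 0 | 0.003 0 0 0 0 0 | 0.003 0 0 0 0 0' | python3 shift.py
```

```text
time_s: 10.65
tcp_pos: [560.7, 60.8, 186.0]
ee_rot: [-3.141, -0.0, 0.004]
force: [-2.8, 0.7, -0.3]
width: 10.3
gripper_force: 78.7
time_s: 10.95
tcp_pos: [561.7, 60.8, 185.3]
ee_rot: [3.141, 0.001, -0.015]
force: [-7.2, 0.2, 1.7]
width: 11.0
gripper_force: 78.9
time_s: 11.25
tcp_pos: [562.2, 60.8, 185.4]
ee_rot: [3.141, 0.001, -0.023]
force: [-12.3, -0.7, 6.0]
width: 10.9
gripper_force: 79.5
```

Converted, 2 mm is 0.002, -1 mm is -0.001.

```bash
echo '0.002 0 -0.001 0 0 0 | 0.004 0 -0.001 0 0 0 | 0.004 0 -0.001 0 0 0' | python3 shift.py - 120; echo '0.002 0 0 0 0 0 | 0.004 0 0 0 0 0 | 0.004 0 0 0 0 0' | python3 shift.py
```

```text
time_s: 11.55
tcp_pos: [568.9, 60.7, 186.2]
ee_rot: [3.141, 0.001, -0.013]
force: [-4.0, 0.2, -0.7]
width: 10.2
gripper_force: 119.2
time_s: 11.85
tcp_pos: [578.3, 60.5, 187.8]
ee_rot: [-3.142, 0.001, -0.006]
force: [-0.3, -0.3, -0.6]
width: 10.1
gripper_force: 119.2
```

Converted, 2 mm is 0.002, 1 mm is 0.001.

```bash
echo '0.001 0 0 0 0 0 | 0.002 0 0 0 0 0 | 0.002 0 0 0 0 0' | python3 shift.py;echo '0.001 0 0 0 0 0 | 0.002 0 0 0 0 0 | 0.002 0 0 0 0 0' | python3 shift.py;echo '0.001 0 0 0 0 0 | 0.002 0 0 0 0 0 | 0.002 0 0 0 0 0' | python3 shift.py
```

```text
time_s: 12.15
tcp_pos: [578.7, 60.5, 187.4]
ee_rot: [3.141, -0.001, 0.0]
force: [-0.7, -0.2, -0.5]
width: 10.3
gripper_force: 119.2
time_s: 12.45
tcp_pos: [578.9, 60.5, 187.0]
ee_rot: [3.141, -0.0, -0.006]
force: [-6.3, -1.1, 1.6]
width: 9.7
gripper_force: 119.4
time_s: 12.75
tcp_pos: [579.1, 60.6, 186.7]
ee_rot: [3.141, 0.0, -0.013]
force: [-8.9, -0.7, 3.9]
width: 10.4
gripper_force: 119.6
```

Resistance, a jump of about 9 mm, then resistance again suggests it snapped. I'll test with a pull back.

Converted, -6 mm is -0.006, -3 mm is -0.003.

```bash
echo '-0.003 0 0 0 0 0 | -0.006 0 0 0 0 0 | -0.006 0 0 0 0 0' | python3 shift.py;echo '-0.002 0 0 0 0 0 | -0.002 0 0 0 0 0' | python3 shift.py
python3 - <<'E'
from h import *
def crop(i,x,y,w,h,k):return cv2.resize(i[y:y+h,x:x+w],None,fx=k,fy=k,interpolation=cv2.INTER_CUBIC)
cv2.imwrite("pics/snap.png",cv2.convertScaleAbs(crop(C["scene"]["img"],220,110,80,80,7)[:,:,::-1],alpha=1.5))
E
```

```text
time_s: 13.05
tcp_pos: [577.5, 60.8, 187.7]
ee_rot: [-3.141, 0.0, -0.005]
force: [0.9, 0.6, -0.4]
width: 10.2
gripper_force: 119.2
time_s: 13.25
tcp_pos: [576.0, 61.0, 187.9]
ee_rot: [-3.141, -0.0, -0.006]
force: [1.2, 0.2, -1.5]
width: 9.9
gripper_force: 119.0
```

View pics/snap.png

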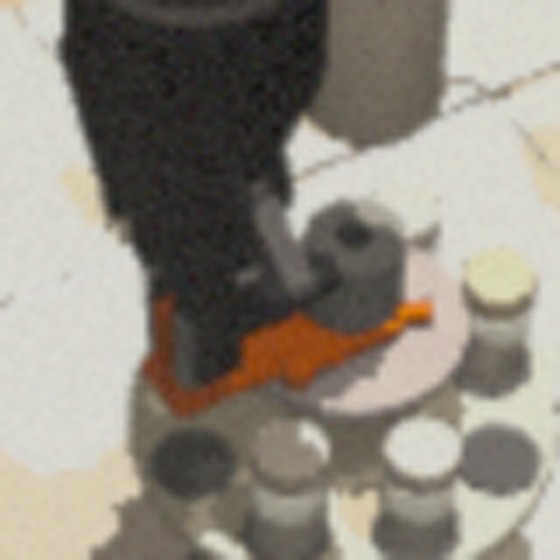

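The near jaw tip (scene ≈(281,155)) reaches past the cap, so the neck is inside the clip. I'll pull slightly more to confirm it is retained.

Converted, -3 mm is -0.003, -2 mm is -0.002.

```bash
echo '-0.002 0 0 0 0 0 | -0.003 0 0 0 0 0 | -0.003 0 0 0 0 0 | -0.003 0 0 0 0 0' | python3 shift.py
```

```text
time_s: 13.75
tcp_pos: [574.3, 60.7, 188.2]
ee_rot: [-3.141, 0.0, -0.011]
force: [5.1, 0.5, -0.9]
width: 10.1
gripper_force: 118.9
```

Retained, with a 5 N pull back. I'll recentre, lower to the flange, release and back up.

```bash
echo '0.004 0 0 0 0 0 | 0.009 0 0.002 0 0 0 | 0.011 0 0.002 0 0 0 | 0.011 0 0.002 0 0 0 | 0.007 0 0.002 0 0 0 | 0.006 0 0.0025 0 0 0 | 0.006 0 0.0025 0 0 0 | 0.006 0 0.0025 0 0 0' | python3 shift.py; echo '0 0 0 0 0 0 | 0 0 0 0 0 0 | 0 0 0 0 0 0 | 0 0 0 0 0 0 | 0 0 0 0 0 0' | python3 shift.py 60; echo '0 0 -0.02 0 0 0 | 0 0 -0.06 0 0 0 | 0 0 -0.1 0 0 0 | -0.04 0 -0.12 0 0 0 | -0.09 0 -0.12 0 0 0 | -0.14 0 -0.12 0 0 0 | -0.14 0.06 -0.12 0 0 0 | -0.14 0.11 -0.12 0 0 0 | -0.14 0.16 -0.12 0 0 0 | -0.14 0.2 -0.12 0 0 0 | -0.14 0.2 -0.12 0 0 0' | python3 shift.py
python3 - <<'E'
from h import *
def crop(i,x,y,w,h,k):return cv2.resize(i[y:y+h,x:x+w],None,fx=k,fy=k,interpolation=cv2.INTER_CUBIC)
cv2.imwrite("pics/rel.png",cv2.convertScaleAbs(np.hstack([crop(C["scene"]["img"],220,110,80,80,5),crop(C["top"]["img"],210,130,80,80,5)])[:,:,::-1],alpha=1.4))
E
```

```text
time_s: 14.55
tcp_pos: [577.3, 60.5, 184.8]
ee_rot: [3.141, -0.0, -0.001]
force: [-1.6, -0.3, 1.6]
width: 10.0
gripper_force: 119.4
time_s: 15.05
tcp_pos: [577.6, 60.6, 184.8]
ee_rot: [-3.142, 0.0, -0.0]
force: [-0.2, 0.7, 0.2]
width: 60.0
gripper_force: 0.0
time_s: 16.15
tcp_pos: [436.1, -147.9, 305.2]
ee_rot: [3.136, -0.023, 0.001]
force: [-0.5, 0.6, 0.4]
width: 59.8
gripper_force: 0.0
```

View pics/rel.png

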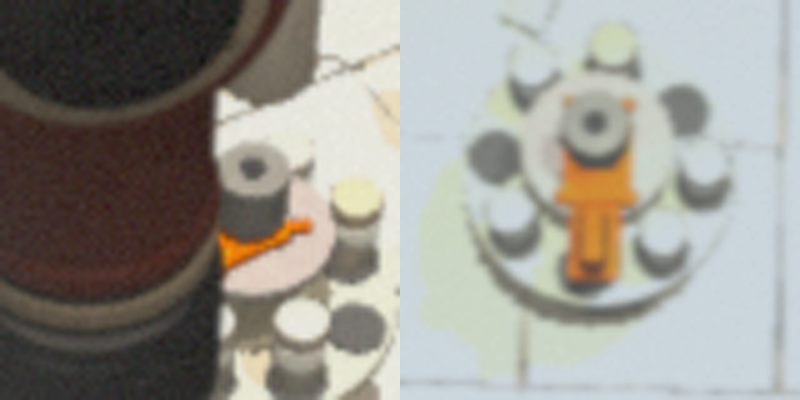

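The clip lies flat round the spindle, with both jaw tips showing beyond the cap in the top view at (243.5,150) and (255.5,150). A quick numeric check, letting the arm settle.

```bash
echo '0 0 0 0 0 0 | 0 0 0 0 0 0' | python3 shift.py
python3 - <<'E'
from h import *
print(onz("top",(243.2,149.4),170),onz("top",(255.2,149.6),170),"tail",onz("top",((190/5)+210-.4,130+283/5-.4),168),"cap",onz("top",(210+195/5-.4,130+121/5-.4),204.5))
E
```

```text
time_s: 16.45
tcp_pos: [437.8, -137.5, 304.8]
ee_rot: [-3.141, -0.005, 0.0]
force: [-0.4, 0.6, 0.8]
width: 60.4
gripper_force: 0.0
[658.0693115  75.6592767] [658.4357958   44.88900561] tail [562.29620715  61.30669244] cap [636.28179655  60.38843437]
```

```bash
python3 -c "
from workcell import r
print(r.close_job())"
```

```text
the job is handed in; nothing more can be done
None
```

The clip is snapped home on the spindle neck just above the flange (flange top about 164.5 mm up) and released, and the job was handed in at about 16.5 s; no verdict was returned, and my last image check put the clip's centre 2–3 mm from the axis, close to the 3 mm limit, though contact positions suggest under 1 mm.

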